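# Unlock the gauge arm and hold it out at the set mark

## Robot

A 7-joint arm with a two-finger parallel gripper is mounted at the origin on a cart in front of the work surface, level with it; the furniture and walls round the work are solid. World frame = base frame: x ahead of the robot, y to its left, z up, the work surface at z = 0. Lengths are in m, angles in rad, forces in N, time in s.
With the tool pointing down it reaches from about 0.425 to 0.95 m from the base axis. Payload 4.7 kg.
Tool frame: the origin (TCP) lies on the centre line of the jaws, within the pads' length; the fingertips stand ahead of it and the grasp point (between the pads) is the TCP (arm.tip_reach is the z of the fingertips in the tool frame, in m); z points along the fingers, y is the line along which they close (so a half turn about z gives the same grasp; the last joint's range is limited). The gripper opens to 87 mm and grips with 3 to 60 N. Pads are 19 mm wide; open, the fingers measure 117 mm over their backs; the gripper's body (75 mm by 190 mm) begins 51 mm behind the grasp point.
Start: joints at [-1.216, 0.469, -0.049, 1.532, 0.024, 1.141, -0.082], TCP at [0.253, 0.626, 0.242] pointing down, gripper open.
Joint ranges: [-2.59, 2.59], [-0.33, 1.99], [-1.39, 1.29], [0.1, 2.45], [-1.04, 4.18], [0.21, 1.99], [-2.66, 2.66]. Speed limits (rad/s): [2.57, 2.57, 3.14, 3.14, 3.14, 3.14, 3.14].

## Interface

Orientations are given as a unit quaternion [w, x, y, z].
In Python, from plant import readout, optics, workorder, arm gives the robot as it stands. The module is installed in compiled form; this text tells all that it offers.
- The arm moves only by the tool send_rows, never from a script. Its argument "targets" is a list of rows, each an object with "slide": the shift along the world's x, y, z in cm, a list of three; "yaw": the turn about the world's z in degrees; "hand": the opening, from 0 (shut) to 1 (fully open). A call has 1 to 10 rows; each row shifts and turns the commanded pose from where the row before left it; what a row does not reach is not made up. A row lasts 1/8 s, in which the tool goes at most 62.5 mm and 10.7 degrees, less where a joint would pass 70% of its speed; a pose out of reach is approached as far as the arm can. A call with a gripper value outside its range is refused whole. The fingers move at their own pace and stop on an object; the grip force is fixed at half the most. Time passes only in rows, so rows that do not move let the fingers close. It gives the time, the measured TCP pose, the force, the opening and the grip force at its end, in the units of the state.
- readout.observe(): the state, without advancing time (a new reading comes with each control period).
- optics.grab_frame(name): name is "side" or "top"; returns a dict with "frame" (400x640x3 uint8, red, green, blue), "intrinsics" (3x3 intrinsics, pixels), "view" (4x4, takes a point from world to camera coordinates). Camera axes: x right, y up, looking along -z (the intrinsics and any distortion apply to the point x, -y, -z); pixel columns grow to the right and rows downward; lengths in m; the calibration is good to about 2 mm. A picture is of the moment at which its call begins. There is no depth.
- workorder.sign_off(): hands the job in; it is judged then, once.
The state is a dict: "time": time; "joint_pos": joint angles; "qvel": joint speeds; "tau": joint torques, N m; "tool_pos": TCP position; "orientation": TCP orientation; "ft_force": force on the tool from outside, world axes, zero at the start; "wrist_torque": the same for the moment, N m; "opening": finger opening in m; "grasp_force": force on a finger pad.
Only numpy, scipy, OpenCV 4.12 (cv2) and the standard library are available. Lean on these libraries where they do the work, as an engineer would, in place of code of your own. Each camera call takes 0.05 s, during which the arm holds its last target. There are 200 camera calls.

## Task

Get the bench length gauge ready for a reading: slide its transport bolt all the way out to its end stop, then squeeze the lock button on the arm's head and draw the telescoping arm out until its pointer stands exactly opposite the tip of the rider clamped on the scale. A spring pulls the arm back, so finish while holding: keep the head gripped with the button pressed in and the pointer still at the mark. Leave the rider and the parts lying on and beside the gauge where they are.

Things in the scene. Friction and masses are not known exactly. Their poses are not given: they have to be found in the camera images.
- gauge_base: Bench length gauge, screwed to the bench: grey base plate 295 x 142 x 10 mm (x -125 to +170, y -90 to +52 mm). Origin on the bench surface below the arm's axis; x is the direction in which the arm is drawn out, y points to the side with scale and lock button. A dark square sleeve and its front collar (30 mm wide, top 69 mm above the bench) lie on the axis from x -116 to -26 mm.
- bolt_knob (a point): Middle of the transport bolt's knob, 80 mm above the bench: an upright black cylinder 20 mm in diameter, from 64 to 92 mm above the bench, on the side away from the scale, at base x -70, y -43 mm when the bolt is fully in. Nothing around it is higher than 69 mm. It can be pinched from above.
- transport_bolt (a joint): Travel of the transport bolt (m): 0 fully in, through the arm and blocking it; 0.030 at its end stop, withdrawn. It moves straight along the base's -y and stays where it is left (1.5 N friction). Starts between 0 and 0.005.
- head_grip (a point): Where to grip the arm's head: 64 mm above the bench, at base x +32 mm with the arm in, midway between plain side and pressed button. The head is an aluminium block 30 mm long, 34 wide (base y), from 36 to 82 mm above the bench. With button 43 mm wide, pressed 37. Gripped from above across the base's y, one finger presses the button, the other bears on the plain -y side.
- button_face (a point): Centre of the lock button's outer face: a black ribbed pad 22 mm long (base x) and 26 mm high on the +y side of the arm's head, 64 mm above the bench, standing 8 mm proud of the head. It is pressed along the base's -y.
- release_button (a joint): How far the lock button is pressed in (m): 0 out, 0.006 fully in. Spring: about 3 N to start it, 5.5 N fully in. The latch is free from about 0.004 on.
- gauge_arm (a joint): How far the arm is drawn out (m): 0 in (start), 0.12 at its stop; moves along the base's +x. A return spring pulls it back with about 2.5 N when in and 4 N when out. While the lock button is out the latch lets it move only about 1 mm. If let go while out, it runs back and stops about 17 mm out; it can be gripped again there.
- head_pointer (a point): Tip of the thin steel pointer that goes from under the head's button side down to the scale; 26 mm above the bench, at base y +34 mm, moves with the arm.
- set_mark (a point): Tip of the rider, the mark to be reached: a dark steel clip 14 mm long with a small steel screw head, astride the scale rail, pointing at the pointer's path; 26 mm above the bench, base y +34 mm, 45 to 105 mm ahead of the pointer at the start. The arm is at the mark when head_pointer and set_mark agree along the base's x. A hard knock shifts the rider: leave it alone.
- scale_end (a point): Near end of the scale, on its top face, 22 mm above the bench: an aluminium rail 160 mm long and 14 mm wide (base x -2 to +158, y +36 to +50 mm) with a black line every 5 mm. Beside it a steel keeper for the latch, top 62 mm above the bench, stands at base x -33 to -5, y +21 to +33 mm.
- spare_block: Small steel gauge block, 35 x 20 x 10 mm, lying loose on the base plate on the side away from the scale; origin under its centre. Leave alone.
- spare_nut: Steel hexagon nut, 19 x 22 x 10 mm, lying loose on the base plate on the side away from the scale; origin under its centre. Leave alone.
- test_block: Round steel hardness test block, 64 mm in diameter and 10 mm thick, lying loose on the bench to the right of the gauge; origin under its centre. Leave alone.

How it is judged:
By the outcome, as a careful person would: the job done as asked, in the order asked, and still so for the second after the job is handed in, while the arm keeps its last pose, push and grip.
It also fails if it takes over 58 s, if anything falls off the work surface, if the arm or the gripper's body presses on something with over 40 N, if the wrist force passes 120 N, or if a joint passes its speed limit or range.

## Working session

There is one attempt and no reset: what is moved stays moved. The work goes in short steps, Python scripts to look and compute and a tool call to move; the robot and the scene stay as the last step left them, time stands still between calls to the robot, and variables do not carry over. Pictures are saved under pics/ and viewed, at most 10 in all, crops included, and the job is handed in when it is done.

Besides the shell and the picture viewer there is one more tool, called after "Request:" as name([rows], argument=value, ...), one row to a line, values as JSON. send_rows: Moves the arm, as the interface text tells. Its arguments: {"type":"object","properties":{"targets":{"type":"array","items":{"type":"object","properties":{"slide":{"type":"array","items":{"type":"number"}},"yaw":{"type":"number"},"hand":{"type":"number"}}}}},"required":["targets"]}

```bash
mkdir -p pics; cat > h.py <<'E'
import numpy as np, cv2
from plant import readout, optics, workorder, arm
def shot(n,fn=None):
    f=optics.grab_frame(n)
    if fn: cv2.imwrite('pics/'+fn,f['frame'][:,:,::-1])
    return f
def proj(f,P):
    P=np.atleast_2d(P); V=np.array(f['view']);K=np.array(f['intrinsics'])
    c=P@V[:3,:3].T+V[:3,3]; c=c*[1,-1,-1]; u=c@K.T
    return u[:,:2]/u[:,2:]
def plane(f,px,z):
    px=np.atleast_2d(px).astype(float);V=np.array(f['view']);K=np.array(f['intrinsics'])
    d=np.c_[px,np.ones(len(px))]@np.linalg.inv(K).T*[1,-1,-1]
    d=d@V[:3,:3]; o=-V[:3,:3].T@V[:3,3]
    return o+d*((z-o[2])/d[:,2])[:,None]
E
python3 - <<'E'
from h import *
for n in('top','side'):
    f=shot(n,n+'1.png'); print({k:v for k,v in f.items() if k!='frame'})
s=readout.observe(); print(s); print(arm.tip_reach)
E
```

```text
{'intrinsics': array([[406.8034226 ,   0.        , 316.20728348],
       [  0.        , 406.8034226 , 201.72434014],
       [  0.        ,   0.        ,   1.        ]]), 'view': array([[-0.02337161, -0.99970659,  0.00636376,  0.13911717],
       [ 0.98616733, -0.02200931,  0.16428509, -0.55851665],
       [-0.16409683,  0.01011534,  0.98639237, -0.83293894],
       [ 0.        ,  0.        ,  0.        ,  1.        ]])}
{'intrinsics': array([[455.31939547,   0.        , 314.64266454],
       [  0.        , 455.31939547, 199.16770181],
       [  0.        ,   0.        ,   1.        ]]), 'view': array([[-0.99750546, -0.0705717 ,  0.00158048,  0.57028142],
       [ 0.0405976 , -0.55522837,  0.8307065 , -0.0117804 ],
       [-0.05774685,  0.82869843,  0.55670837, -1.03554138],
       [ 0.        ,  0.        ,  0.        ,  1.        ]])}
{'time': 0.1, 'joint_pos': array([-1.21590844,  0.46935967, -0.0485534 ,  1.53355893,  0.02411553,
        1.1410109 , -0.08227551]), 'qvel': array([-8.81070701e-05, -7.69422448e-04,  4.24746790e-04, -1.71856784e-03,
       -1.03435608e-03,  1.38764723e-03, -8.03044025e-04]), 'tau': array([ 1.07918968e-03, -5.09170926e+01, -8.09420482e-02, -2.36828363e+01,
       -6.14618696e-02,  3.44517664e-02,  4.20129152e-05]), 'tool_pos': array([0.25256962, 0.62542531, 0.24061155]), 'orientation': array([-1.20696120e-04,  1.90707258e-01,  9.81646563e-01, -8.67170111e-04]), 'ft_force': array([ 0.64502367,  0.02715477, -0.48930448]), 'wrist_torque': array([-0.04066978, -0.00686879, -0.04207567]), 'grasp_force': 0.0, 'opening': 0.08716857198863678}
0.019
```

View pics/top1.png

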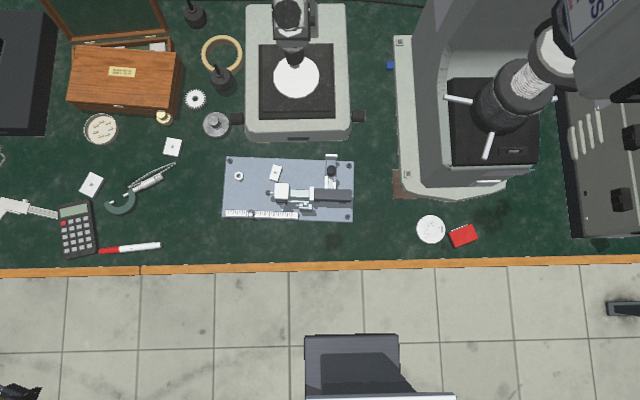

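View pics/side1.png

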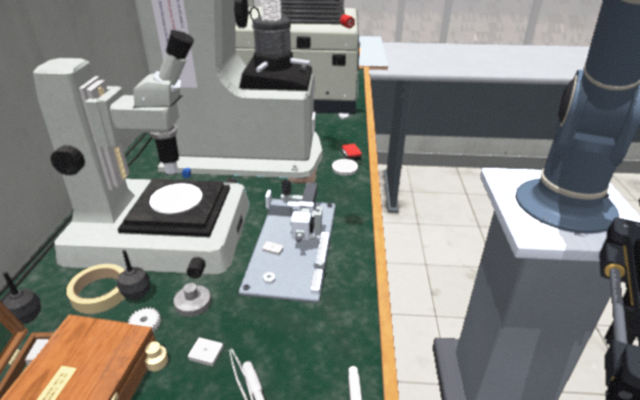

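The top view shows the gauge plate with corners near (225,157), (354,161), (352,222) and (222,217). The head is at about (282,192), the knob at (332,170) and the scale along row 214. The base's x points image left (world +y).

```bash
cat > m.py <<'E'
from h import *
f=shot('top'); im=f['frame']
hsv=cv2.cvtColor(im,cv2.COLOR_RGB2HSV)
roi=np.zeros(im.shape[:2],np.uint8); roi[148:232,212:364]=1
g=im.astype(int)
m=((g[:,:,2]>g[:,:,1]-3)&(g[:,:,2]>90)).astype(np.uint8)*roi
m=cv2.morphologyEx(m,cv2.MORPH_OPEN,np.ones((3,3)))
c=max(cv2.findContours(m,0,2)[0],key=cv2.contourArea)
h=cv2.convexHull(c)
for e in(3,5,8): print(cv2.approxPolyDP(h,e,True)[:,0].tolist())
print(cv2.contourArea(h))
cv2.imwrite('pics/crop1.png',cv2.resize(im[148:232,212:364,::-1],None,fx=5,fy=5,interpolation=cv2.INTER_CUBIC))
w=plane(f,h[:,0],0.01)[:,:2]
r=cv2.minAreaRect((w*1000).astype(np.float32)); print(r); print(cv2.boxPoints(r))
s=shot('side'); cv2.imwrite('pics/crop2.png',cv2.resize(s['frame'][175:305,235:345,::-1],None,fx=4.5,fy=4.5,interpolation=cv2.INTER_CUBIC))
E
python3 m.py
```

```text
[[353, 161], [351, 222], [221, 216], [226, 156], [337, 154]]
[[353, 161], [351, 222], [221, 216], [226, 156], [337, 154]]
[[353, 161], [351, 222], [221, 216], [226, 156]]
8366.5
((606.0107421875, 188.63536071777344), (294.75982666015625, 156.08042907714844), 86.57039642333984)
[[519.2937    46.187927]
 [675.0946    36.85086 ]
 [692.7278   331.0828  ]
 [536.9269   340.41986 ]]
```

View pics/crop1.png

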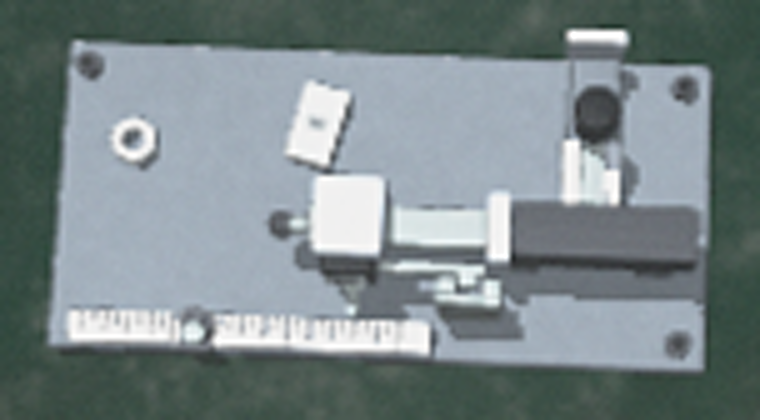

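View pics/crop2.png

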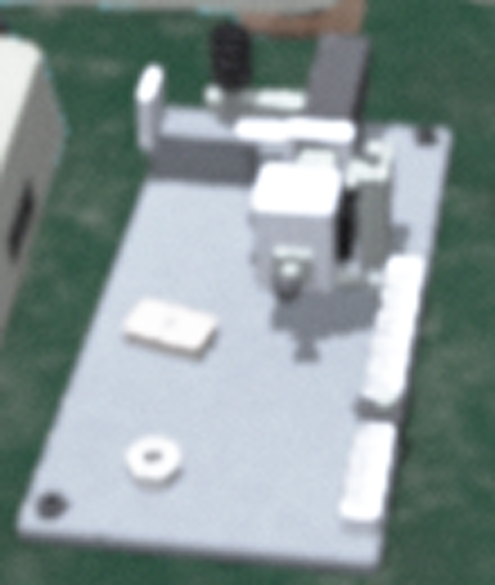

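The crops show knob top at crop1 (597,108), head top centred at (348,215), pointer tip at (350,310) and rider centred at (196,328). The bolt's stop bracket is at (597,38). Next I fit the base to the four corners.

```bash
cat > fit.py <<'E'
from h import *
f=shot('top')
un=lambda c:(np.atleast_2d(c)+.5)/5-.5+[212,148]
cor=un([(75,40),(711,66),(704,370),(50,347)])
W=plane(f,cor,.01)[:,:2]
B=np.array([(170,-90),(-125,-90),(-125,52),(170,52)])/1e3
mb,mw=B.mean(0),W.mean(0);U,_,Vt=np.linalg.svd((B-mb).T@(W-mw))
R=(U@Vt).T; t=mw-R@mb
print('R',R.tolist(),'t',t,'yaw',np.degrees(np.arctan2(R[1,0],R[0,0])))
print('res mm',((B@R.T+t-W)*1e3).round(1).tolist())
np.savez('base.npz',R=R,t=t)
for n,c,z in[('knob',(597,108),.092),('headtop',(348,215),.082),('ptr',(350,310),.026),('rider',(196,328),.03),('scale_near',(433,337),.022),('scale_far',(68,325),.022)]:
    p=plane(f,un(c),z)[0,:2];print(n,p.round(4),'base',((p-t)@R*1e3).round(1))
print('knob pred',R@[-.070,-.043]+t,'head pred',R@[.032,0]+t)
E
python3 fit.py
```

```text
R [[0.06131393748381577, -0.9981185305715102], [0.99811853057151, 0.06131393748381612]] t [0.57914838 0.16628816] yaw 86.48476527797717
res mm [[0.3, 1.9], [0.8, -1.7], [-1.1, -1.5], [0.0, 1.3]]
knob [0.6215 0.0945] base [-69.  -46.7]
headtop [0.5806 0.1989] base [32.6  0.6]
ptr [0.549  0.2027] base [34.5 32.4]
rider [0.5419 0.2697] base [101.   43.5]
scale_near [0.5367 0.1665] base [-2.4 42.4]
scale_far [0.5457 0.3274] base [158.7  43.3]
knob pred [0.6177755  0.09378336] head pred [0.58111042 0.19822795]
```

Request:
send_rows([
  {"slide": [3.1, -4.4, 0], "yaw": 1.5, "hand": 0.6},
  {"slide": [3.1, -4.4, 0], "yaw": 1.5, "hand": 0.6},
  {"slide": [3.1, -4.4, 0], "yaw": 1.5, "hand": 0.6},
  {"slide": [3.1, -4.4, 0], "yaw": 1.5, "hand": 0.6},
  {"slide": [3.1, -4.4, 0], "yaw": 1.5, "hand": 0.6},
  {"slide": [3.1, -4.4, 0], "yaw": 1.5, "hand": 0.6},
  {"slide": [3.1, -4.4, 0], "yaw": 1.5, "hand": 0.6},
  {"slide": [3.1, -4.4, 0], "yaw": 1.5, "hand": 0.6},
  {"slide": [3.1, -4.4, 0], "yaw": 1.5, "hand": 0.6},
  {"slide": [3.1, -4.4, 0], "yaw": 1.5, "hand": 0.6},
])

```text
time: 1.5
tool_pos: [0.5635, 0.1845, 0.2417]
orientation: [0.0, 0.06, 0.998, 0.0]
ft_force: [1.1, 0.2, -0.5]
opening: 0.0525
grasp_force: 0.0
```

Request:
send_rows([
  {"slide": [3.1, -4.4, 0], "yaw": 1.5, "hand": 0.6},
  {"slide": [2.8, -4.4, -2], "yaw": 1.9, "hand": 0.6},
  {"slide": [0, 0, -3], "yaw": 0, "hand": 0.6},
  {"slide": [0, 0, 0], "yaw": 0, "hand": 0.6},
])

```text
time: 2.0
tool_pos: [0.6201, 0.0973, 0.1891]
orientation: [-0.003, 0.032, 0.999, -0.001]
ft_force: [-0.8, 0.5, 0.6]
opening: 0.052
grasp_force: 0.0
```

```bash
cat > st.py <<'E'
from h import *
s=readout.observe();b=np.load('base.npz');w,x,y,z=s['orientation']
p=s['tool_pos'];ty=np.array([2*(x*y-w*z),1-2*(x*x+z*z),2*(y*z+w*x)])
print('t',s['time'],'tcp',p.round(4),'base mm',((p[:2]-b['t'])@b['R']*1e3).round(1),'closing deg',np.degrees(np.arctan2(ty[1],ty[0])).round(2),'tilt',ty[2].round(4),'F',s['ft_force'].round(2),'T',s['wrist_torque'].round(2),'open',s['opening'],'grip',s['grasp_force'],'j',s['joint_pos'].round(2))
E
python3 st.py; python3 -c "
from h import *
shot('side','s2.png')"
```

```text
t 2.0 tcp [0.6201 0.0973 0.1891] base mm [-66.4 -45.1] closing deg 86.36 tilt -0.0012 F [-0.76  0.46  0.56] T [ 0.07  0.06 -0.03] open 0.05195359700703346 grip 0.0 j [-0.31  0.44  0.11  1.71 -0.06  1.    1.34]
```

View pics/s2.png

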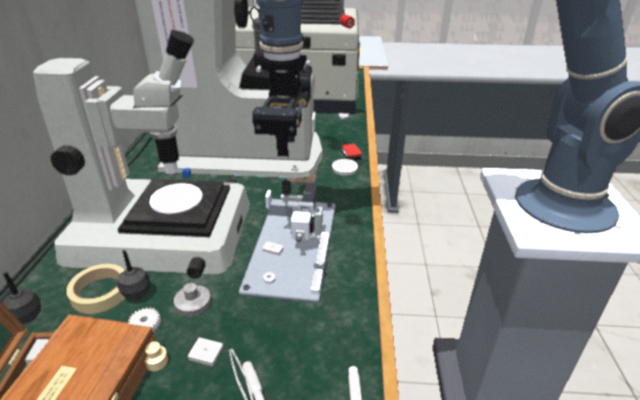

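The picture shows the gripper above the knob at about (285,130–185), with nothing close to its body. Descending.

Request:
send_rows([
  {"slide": [0.1, -0.35, -4], "yaw": 0, "hand": 0.6},
  {"slide": [0, 0, -4], "yaw": 0, "hand": 0.6},
  {"slide": [0, 0, -1.8], "yaw": 0, "hand": 0.6},
  {"slide": [0, 0, 0], "yaw": 0, "hand": 0.6},
  {"slide": [0, 0, 0], "yaw": 0, "hand": 0.1},
  {"slide": [0, 0, 0], "yaw": 0, "hand": 0.1},
  {"slide": [0, 0, 0], "yaw": 0, "hand": 0.1},
  {"slide": [0, 0, 0], "yaw": 0, "hand": 0.1},
])

```text
time: 3.05
tool_pos: [0.6229, 0.0945, 0.094]
orientation: [0.0, 0.031, 1.0, 0.0]
ft_force: [0.4, 4.5, 2.1]
opening: 0.0201
grasp_force: 3.2
```

```bash
python3 st.py
```

```text
t 3.05 tcp [0.6229 0.0945 0.094 ] base mm [-68.9 -48.1] closing deg 86.4 tilt 0.0006 F [0.45 4.49 2.07] T [ 1.31 -0.11 -0.01] open 0.020062822733445184 grip 3.1868163496255875 j [-0.29  0.55  0.1   1.78 -0.07  0.81  1.35]
```

Request:
send_rows([
  {"slide": [0, 0, 0], "yaw": 0, "hand": 0.0},
  {"slide": [0, 0, 0], "yaw": 0, "hand": 0.0},
  {"slide": [0.5, -0.03, 0], "yaw": 0, "hand": 0.0},
  {"slide": [0.5, -0.03, 0], "yaw": 0, "hand": 0.0},
  {"slide": [0.5, -0.03, 0], "yaw": 0, "hand": 0.0},
  {"slide": [0.5, -0.03, 0], "yaw": 0, "hand": 0.0},
  {"slide": [0.3, -0.02, 0], "yaw": 0, "hand": 0.0},
  {"slide": [0, 0, 0], "yaw": 0, "hand": 0.0},
])

```text
time: 4.05
tool_pos: [0.6469, 0.0935, 0.094]
orientation: [0.001, 0.031, 1.0, 0.0]
ft_force: [0.2, 2.2, 4.5]
opening: 0.019
grasp_force: 30.0
```

Request:
send_rows([
  {"slide": [0.2, -0.01, 0], "yaw": 0, "hand": 0.0},
  {"slide": [0.2, -0.01, 0], "yaw": 0, "hand": 0.0},
  {"slide": [0, 0, 0], "yaw": 0, "hand": 0.0},
])

```text
time: 4.42
tool_pos: [0.6489, 0.0933, 0.094]
orientation: [-0.001, 0.031, 1.0, 0.0]
ft_force: [-4.9, 2.1, 8.4]
opening: 0.0191
grasp_force: 30.0
```

```bash
python3 st.py
```

```text
t 4.425 tcp [0.6489 0.0933 0.094 ] base mm [-68.6 -74.1] closing deg 86.42 tilt 0.0004 F [-4.93  2.08  8.38] T [0.44 1.01 0.02] open 0.019051882261115184 grip 30.001563727855682 j [-0.28  0.59  0.1   1.72 -0.08  0.85  1.37]
```

Request:
send_rows([
  {"slide": [0.2, -0.01, 0], "yaw": 0, "hand": 0.0},
  {"slide": [0.2, -0.01, 0], "yaw": 0, "hand": 0.0},
  {"slide": [0, 0, 0], "yaw": 0, "hand": 0.0},
])

```text
time: 4.8
tool_pos: [0.6494, 0.0933, 0.0939]
orientation: [-0.005, 0.031, 1.0, 0.0]
ft_force: [-13.2, 1.2, 15.6]
opening: 0.0192
grasp_force: 30.0
```

```bash
python3 st.py
```

```text
t 4.8 tcp [0.6494 0.0933 0.0939] base mm [-68.5 -74.6] closing deg 86.44 tilt -0.0002 F [-13.21   1.22  15.56] T [ 0.45  2.82 -0.02] open 0.019164236363314806 grip 30.00327229499817 j [-0.28  0.59  0.1   1.71 -0.08  0.86  1.37]
```

Bolt is at its end stop: 26.5 mm of travel, and the resisting force is rising without motion. I'll relax, release, lift and turn to the head.

Request:
send_rows([
  {"slide": [-0.4, 0.02, 0], "yaw": 0, "hand": 0.0},
  {"slide": [0, 0, 0], "yaw": 0, "hand": 0.6},
  {"slide": [0, 0, 0], "yaw": 0, "hand": 0.6},
  {"slide": [0, 0, 0], "yaw": 0, "hand": 0.6},
  {"slide": [0, 0, 3], "yaw": 0, "hand": 0.6},
  {"slide": [0, 0, 4], "yaw": 0, "hand": 0.6},
  {"slide": [0, 0, 1], "yaw": -10, "hand": 1},
])

```text
time: 5.68
tool_pos: [0.6515, 0.0924, 0.1764]
orientation: [0.002, 0.121, 0.993, 0.001]
ft_force: [0.0, 0.2, -0.8]
opening: 0.0562
grasp_force: 0.0
```

Request:
send_rows([
  {"slide": [-0.9, 1.3, 0], "yaw": -10, "hand": 1},
  {"slide": [-0.9, 1.3, 0], "yaw": -10, "hand": 1},
  {"slide": [-0.9, 1.3, 0], "yaw": -10, "hand": 1},
  {"slide": [-0.9, 1.3, 0], "yaw": -10, "hand": 1},
  {"slide": [-0.9, 1.3, 0], "yaw": -10, "hand": 1},
  {"slide": [-0.9, 1.3, 0], "yaw": -10, "hand": 1},
  {"slide": [-0.9, 1.3, 0], "yaw": -10, "hand": 1},
  {"slide": [-0.6, 1.3, 0], "yaw": -10, "hand": 1},
  {"slide": [0, 0, 0], "yaw": 0, "hand": 1},
])

```text
time: 6.8
tool_pos: [0.5802, 0.1981, 0.1731]
orientation: [-0.0, 0.727, 0.686, -0.0]
ft_force: [0.6, 0.4, 0.1]
opening: 0.0871
grasp_force: 0.0
```

```bash
python3 st.py;python3 -c "
from h import *
f=shot('top');im=f['frame']
cv2.imwrite('pics/c3.png',cv2.resize(im[130:250,190:380,::-1],None,fx=4,fy=4,interpolation=2))"
```

```text
t 6.8 tcp [0.5802 0.1981 0.1731] base mm [31.8  0.9] closing deg -3.33 tilt -0.0005 F [0.6  0.36 0.07] T [-0.1   0.07  0.02] open 0.08709998877835588 grip 0.0 j [-0.74  0.46  0.47  1.78 -0.25  0.96 -0.23]
```

View pics/c3.png

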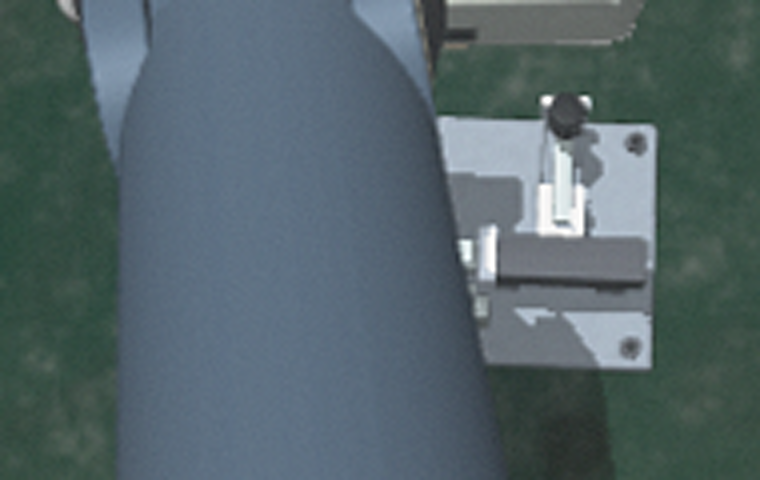

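The crop shows the knob withdrawn to the bracket at (567,115), while the arm hides the head from the top view. I'll check the knob numerically and descend on the head.

```bash
python3 -c "
from h import *
f=shot('top');b=np.load('base.npz')
c=(np.array([[567,110]])+.5)/4-.5+[190,130]
im=f['frame'][148:172,322:342].max(2);ys,xs=np.where(im<70)
for q in (c[0],[xs.mean()+322,ys.mean()+148]):
  for z in(.092,.08):print(q,z,((plane(f,q,z)[0,:2]-b['t'])@b['R']*1e3).round(1))"
```

```text
[331.375 157.125] 0.092 [-69.  -72.5]
[331.375 157.125] 0.08 [-69.4 -75.9]
[np.float64(331.05882352941177), np.float64(159.88235294117646)] 0.092 [-68.5 -66.6]
[np.float64(331.05882352941177), np.float64(159.88235294117646)] 0.08 [-68.9 -69.9]
```

Request:
send_rows([
  {"slide": [0, 0, -4], "yaw": 0, "hand": 1},
  {"slide": [0, 0, -4], "yaw": 0, "hand": 1},
  {"slide": [0, 0, -2], "yaw": 0, "hand": 1},
  {"slide": [0, 0, -0.8], "yaw": 0, "hand": 1},
  {"slide": [0, 0, 0], "yaw": 0, "hand": 1},
])

```text
time: 7.52
tool_pos: [0.5814, 0.1966, 0.066]
orientation: [0.0, 0.729, 0.685, 0.0]
ft_force: [-0.2, 0.4, -0.2]
opening: 0.0867
grasp_force: 0.0
```

```bash
python3 st.py;python3 -c "
from h import *
f=shot('side');im=f['frame']
cv2.imwrite('pics/c4.png',cv2.resize(im[165:305,235:365,::-1],None,fx=4.2,fy=4.2,interpolation=2))"
```

```text
t 7.525 tcp [0.5814 0.1966 0.066 ] base mm [30.4 -0.4] closing deg -3.6 tilt 0.0008 F [-0.23  0.44 -0.18] T [-0.18  0.02  0.05] open 0.08673046921593089 grip 0.0 j [-0.69  0.6   0.41  1.85 -0.33  0.76 -0.17]
```

View pics/c4.png

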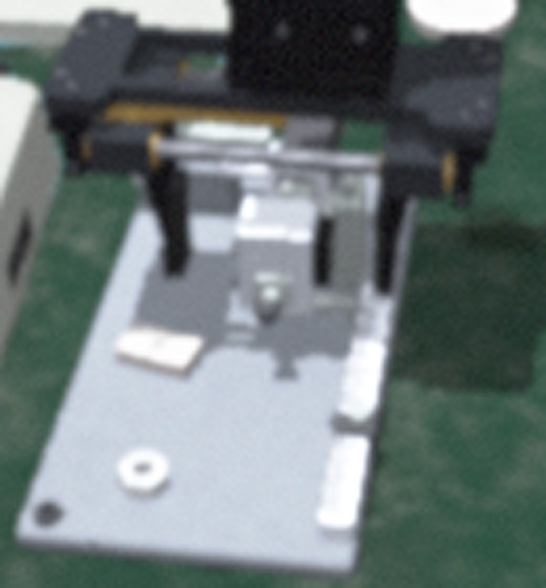

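The crop shows the jaws straddling the head, with fingers at (175,230) and (388,250). The button is between, and the scale and parts are clear. Centre slightly and close.

Request:
send_rows([
  {"slide": [-0.15, 0.15, 0], "yaw": 0, "hand": 1},
  {"slide": [0, 0, 0], "yaw": 0, "hand": 0.5},
  {"slide": [0, 0, 0], "yaw": 0, "hand": 0.4},
  {"slide": [0, 0, 0], "yaw": 0, "hand": 0.3},
  {"slide": [0, 0, 0], "yaw": 0, "hand": 0.2},
  {"slide": [0, 0, 0], "yaw": 0, "hand": 0.1},
  {"slide": [0, 0, 0], "yaw": 0, "hand": 0},
  {"slide": [0, 0, 0], "yaw": 0, "hand": 0},
  {"slide": [0, 0, 0], "yaw": 0, "hand": 0},
])

```text
time: 8.7
tool_pos: [0.582, 0.1981, 0.0657]
orientation: [0.002, 0.729, 0.684, 0.002]
ft_force: [8.1, 0.3, -4.7]
opening: 0.0364
grasp_force: 30.1
```

```bash
python3 st.py
```

```text
t 8.7 tcp [0.582  0.1981 0.0657] base mm [31.9 -0.9] closing deg -3.62 tilt 0.0058 F [ 8.14  0.33 -4.68] T [-0.06 -0.95  0.07] open 0.03642509043944183 grip 30.07296022726223 j [-0.7   0.6   0.41  1.85 -0.33  0.75 -0.17]
```

Button is pressed (opening 36.4 mm). The estimated draw is about 66 mm. I'll draw 58 mm and then look closely.

Request:
send_rows([
  {"slide": [0.2, 0, 0], "yaw": 0, "hand": 0},
  {"slide": [0.05, 0.5, 0], "yaw": 0, "hand": 0},
  {"slide": [0.05, 0.8, 0], "yaw": 0, "hand": 0},
  {"slide": [0.05, 0.9, 0], "yaw": 0, "hand": 0},
  {"slide": [0.05, 0.9, 0], "yaw": 0, "hand": 0},
  {"slide": [0.05, 0.9, 0], "yaw": 0, "hand": 0},
  {"slide": [0.05, 0.9, 0], "yaw": 0, "hand": 0},
  {"slide": [0.05, 0.9, 0], "yaw": 0, "hand": 0},
  {"slide": [0, 0, 0], "yaw": 0, "hand": 0},
])

```text
time: 9.82
tool_pos: [0.5858, 0.2573, 0.0657]
orientation: [0.001, 0.729, 0.685, 0.001]
ft_force: [3.9, -3.8, -1.2]
opening: 0.0361
grasp_force: 30.0
```

```bash
python3 st.py;python3 -c "
from h import *
f=shot('side');im=f['frame']
cv2.imwrite('pics/side5_raw.png',im[:,:,::-1])
cv2.imwrite('pics/c5.png',cv2.resize(im[205:305,270:345,::-1],None,fx=6,fy=6,interpolation=2))
f=shot('top','top5_raw.png')"
```

```text
t 9.825 tcp [0.5858 0.2573 0.0657] base mm [91.2 -1.1] closing deg -3.54 tilt 0.0028 F [ 3.88 -3.8  -1.25] T [-0.71 -0.61 -0.07] open 0.03614768192515027 grip 30.017503034323454 j [-0.77  0.63  0.41  1.79 -0.34  0.79 -0.25]
```

View pics/c5.png

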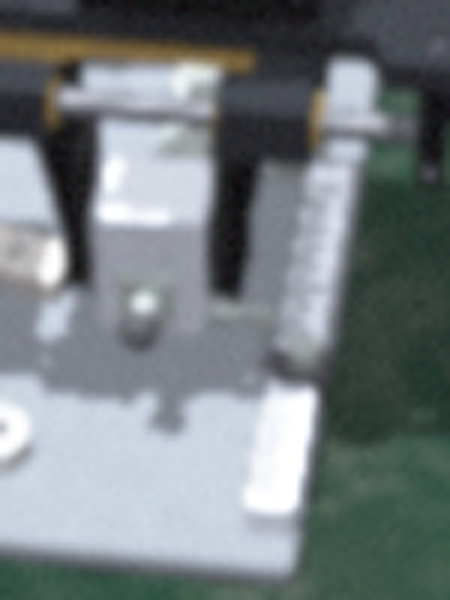

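The crop shows head at (150,230) and rider at (297,358), with the head's pointer just short of it near (240–265,312). For precision I'll compare the unobstructed start view with the current ones in a single montage.

```bash
python3 - <<'E'
from h import *
a=cv2.imread('pics/top1.png')[203:223,236:300];b=cv2.imread('pics/top5_raw.png')[193:223,216:300];c=cv2.imread('pics/side5_raw.png')[250:272,295:335]
up=lambda i,k:cv2.resize(i,None,fx=k,fy=k,interpolation=cv2.INTER_CUBIC)
M=np.zeros((600,800,3),np.uint8)
A=up(a,12);M[:240,:768]=A
C=up(c,12);M[244:244+264,:480]=C
B=up(b,3.8);M[244:244+B.shape[0],482:482+318]=B[:,:318]
cv2.imwrite('pics/mont.png',M)
E
```

```text
(no output)
```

View pics/mont.png

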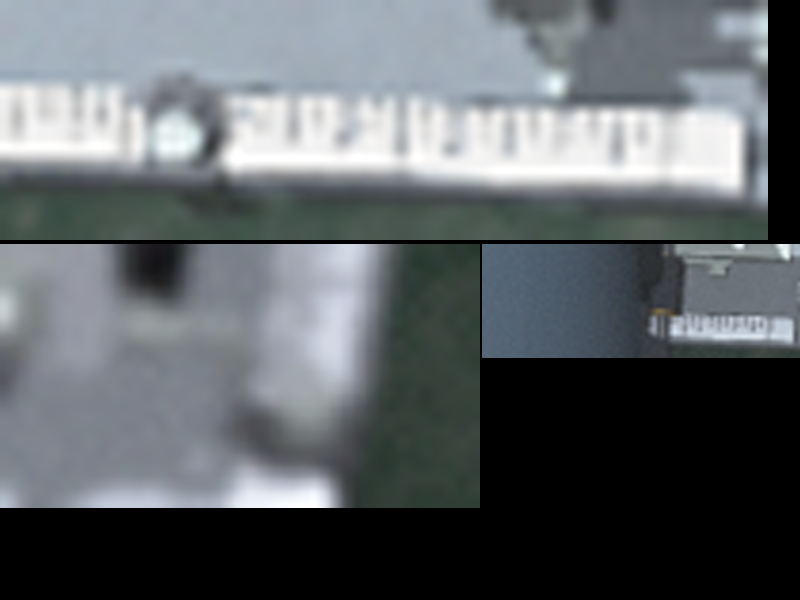

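```bash
python3 - <<'E'
from h import *
f=shot('side');t=shot('top');b=np.load('base.npz')
tb=lambda f,q,z:((plane(f,q,z)[:,:2]-b['t'])@b['R']*1e3).round(1)
u=lambda c:(np.atleast_2d(c)+.5)/12-.5+[236,203]
print('ptr,rider tip',tb(t,u([(553,85),(180,75)]),.026))
print('rider body L/R',tb(t,u([(145,130),(222,130)]),.026),'scale near',tb(t,u([(745,150)]),.022))
# subpixel centroids in start image
im=cv2.imread('pics/top1.png').astype(float).mean(2)
print(im[207:213,277:287].astype(int)); print(im[206:217,246:257].astype(int))
B=lambda x,y,z:np.r_[b['R']@[x,y]+b['t'],z]
for x in (90,95,100,105): print(x,proj(f,B(x/1e3,.034,.026)).round(2))
s=lambda c:(np.atleast_2d(c)+.5)/12-.5+[295,250]
print('side rider tip',s((235,430-244)),tb(f,s((235,430-244)),.026))
g=cv2.imread('pics/side5_raw.png').astype(float).mean(2);print(g[254:270,308:326].astype(int))
E
```

```text
ptr,rider tip [[ 34.4  32.4]
 [102.8  33.2]]
rider body L/R [[108.6  43.6]
 [ 94.5  43.1]] scale near [[-1.1 42.5]]
[[173 175 171 151 122 138 125 110 113 112]
 [172 174 174 170 150 135 126 112 115 115]
 [173 173 174 178 200 217 148 112 115 114]
 [175 176 173 175 203 225 126 111 112 111]
 [142 153 158 154 148 137 105 104 105 103]
 [227 198 230 198 234 190 187 229 193 234]]
[[176 176 174 176 177 175 175 175 174 176 175]
 [177 177 176 176 176 177 176 175 176 177 175]
 [176 177 180 182 181 181 178 179 176 177 176]
 [175 177 172 153 152 138 165 178 181 179 179]
 [187 169 158 128 130 137 132 136 149 164 153]
 [174 170 135 115 124 137 118 115 154 213 216]
 [199 229 136 156 190 165 105 112 137 186 199]
 [195 236 175 230 228 219 162 106 121 202 236]
 [200 239 200 233 233 237 211  78 110 202 243]
 [206 238 182 239 239 233 162  63 160 245 244]
 [181 186 131 165 166 151 105 116 184 254 249]]
90 [[316.13 259.51]]
95 [[315.78 261.32]]
100 [[315.43 263.14]]
105 [[315.07 264.98]]
side rider tip [[314.125      265.04166667]] [[105.4  32.3]]
[[ 76  81 108 125 130 131 130 128 134 150 164 167 173 191 20
[... 440 characters left out ...]
171 186 201 198 160 117]
 [131 134 131 131 127 125 117 130 150 161 166 167 168 175 185 177 149 111]
 [131 132 132 133 132 121 118 123 147 164 161 164 167 164 168 153 128 100]
 [134 131 132 132 127 122 107 105 115 133 145 155 159 157 146 126 105  82]
 [130 136 130 130 125 117 100  86  85  96 118 136 146 141 128 105  88  74]
 [129 132 132 129 124 109  95  84  79  87 100 118 124 124 113  93  76  64]
 [132 133 135 136 130 119 105  93  79  82  93 102 107 105  97  84  70  58]
 [131 131 137 147 140 131 123 115  96  85  85  89  91  89  85  79  69  58]
 [133 133 143 151 144 135 145 158 141 120 111 110 111 101  84  70  64  55]
 [141 136 137 139 139 144 168 194 188 170 163 158 165 162 121  77  56  53]]
```

The montage shows the rider tip at (180,75) with pointer start at (553,85), which gives a draw of about 68 mm. I'll record averaged side frames, draw further in two steps and locate the pointer by differencing.

```bash
cat > avg.py <<'E'
from h import *
import sys
a=np.mean([shot('side')['frame'].astype(float).mean(2) for _ in range(8)],0); np.save(sys.argv[1],a)
E
python3 avg.py a0.npy
```

Request:
send_rows([
  {"slide": [0.02, 0.3, 0], "yaw": 0, "hand": 0},
  {"slide": [0, 0, 0], "yaw": 0, "hand": 0},
  {"slide": [0, 0, 0], "yaw": 0, "hand": 0},
])

```text
time: 10.8
tool_pos: [0.5859, 0.2593, 0.0658]
orientation: [0.001, 0.729, 0.685, 0.001]
ft_force: [4.2, -2.6, -0.4]
opening: 0.0358
grasp_force: 30.0
```

```bash
python3 st.py; python3 avg.py a1.npy
```

```text
t 10.8 tcp [0.5859 0.2593 0.0658] base mm [93.3 -1.1] closing deg -3.6 tilt 0.0024 F [ 4.21 -2.6  -0.38] T [-0.72 -0.57 -0.01] open 0.035811082928718624 grip 30.013141985982656 j [-0.77  0.63  0.41  1.79 -0.34  0.79 -0.26]
```

Request:
send_rows([
  {"slide": [0.02, 0.3, 0], "yaw": 0, "hand": 0},
  {"slide": [0, 0, 0], "yaw": 0, "hand": 0},
  {"slide": [0, 0, 0], "yaw": 0, "hand": 0},
])

```text
time: 11.58
tool_pos: [0.5861, 0.2622, 0.0657]
orientation: [0.001, 0.729, 0.685, 0.001]
ft_force: [4.1, -2.6, -1.0]
opening: 0.0361
grasp_force: 30.0
```

```bash
python3 st.py; python3 avg.py a2.npy; python3 - <<'E'
import numpy as np
a=[np.load(f'a{i}.npy')[254:270,308:322] for i in range(3)]
for x in a: print(x.round(0).astype(int))
print((a[1]-a[0]).round(0).astype(int));print((a[2]-a[1]).round(0).astype(int))
E
```

```text
t 11.575 tcp [0.5861 0.2622 0.0657] base mm [96.2 -1.1] closing deg -3.6 tilt 0.0024 F [ 4.06 -2.57 -1.03] T [-0.75 -0.59 -0.04] open 0.03605762286771352 grip 30.01274351030588 j [-0.78  0.63  0.41  1.78 -0.34  0.79 -0.26]
[[ 96  92 112 128 133 133 132 130 134 148 163 169 174 190]
 [137 128 134 140 141 140 138 134 141 161 174 176 177 193]
 [157 149 146 145 146 145 142 137 145 167 177 177 179 194]
 [151 144 139 138 139 139 137 133 145 166 175 178 189 206]
 [133 131 130 129 128 127 124 126 140 157 165 173 192 210]
 [128 128 130 129 127 124 119 122 137 154 164 172 184 201]
 [131 131 133 131 129 124 119 125 141 157 164 166 171 185]
 [133 133 133 131 129 126 122 129 150 163 166 166 167 174]
 [132 133 132 131 130 125 120 128 149 162 164 166 166 167]
 [131 132 133 131 129 122 110 105 117 130 144 156 161 158]
 [131 133 132 131 126 116 101  88  87  98 120 138 145 142]
 [133 132 131 130 124 113 100  87  80  86 102 118 125 122]
 [132 132 131 131 128 120 111  96  83  81  91 101 106 106]
 [132 131 130 131 130 128 125 116  98  85  86  89  92  89]
 [132 131 132 132 133 134 146 156 140 120 112 109 1
[... 3147 characters left out ...]
4   7   6   6   7   6   4   0  -1   0   0   1   0]
 [ 12  10  10  10  11  15  16   8   3   0   0   0   0  -1]
 [  0   1   0  -1   1   5   7   5   2   0   0   0   1  -1]
 [ -3  -3  -1  -4  -2  -3   2   3   2   0  -1  -1   1   1]
 [ -2  -1   1  -1  -1  -2   1   3   0  -1   0   1   0   0]
 [  0   1  -1   0  -3  -2   0   2   1   0   0   0   0   1]
 [  0   1   0   0  -1  -2  -1   1   1   1   0  -1   0   0]
 [ -1   0   0   0   0  -2  -4  -5  -1   0   1  -1   1  -1]
 [  0   2   1  -1  -1  -6 -15 -10  -4  -1   2  -1  -1   0]
 [ -1   0  -2  -6  -3  -9 -23 -28 -11  -3   0   1   1   1]
 [  0   0  -7 -15 -10 -11 -30 -39 -24  -6  -1   0  -1   1]
 [  0  -1 -10 -18 -12 -11 -29 -43 -32 -15 -11  -8 -11 -10]]
```

Request:
send_rows([
  {"slide": [0.02, 0.35, 0], "yaw": 0, "hand": 0},
  {"slide": [0, 0, 0], "yaw": 0, "hand": 0},
  {"slide": [0, 0, 0], "yaw": 0, "hand": 0},
])

```text
time: 12.35
tool_pos: [0.5863, 0.2657, 0.0657]
orientation: [0.001, 0.729, 0.685, 0.001]
ft_force: [4.6, -3.3, -0.6]
opening: 0.036
grasp_force: 30.0
```

```bash
python3 st.py; python3 avg.py a3.npy; python3 - <<'E'
from h import *
t=cv2.imread('pics/top1.png');g=t.astype(float).mean(2)
M=np.zeros((600,800),np.uint8)
def put(a,r,c,k,lo,hi):
    u=cv2.resize(np.clip((a-lo)/(hi-lo)*255,0,255).astype(np.float32),None,fx=k,fy=k,interpolation=cv2.INTER_CUBIC);u=np.clip(u,0,255).astype(np.uint8)
    M[r:r+u.shape[0],c:c+u.shape[1]]=u
put(g[204:218,242:260],0,0,20,60,250);put(g[204:218,273:291],0,400,20,60,250)
a0,a3=np.load('a0.npy'),np.load('a3.npy')
put(a0[252:271,303:329],290,0,15,60,220);put(a3[252:271,303:329],290,400,15,60,220)
cv2.imwrite('pics/last.png',M)
# rail ends along rail mid-line, subpixel half-level crossing
b=np.load('base.npz');f=shot('top')
B=lambda x,y,z:np.r_[b['R']@[x/1e3,y/1e3]+b['t'],z/1e3]
for lo,hi in((-8,6),(152,166)):
    xs=np.arange(lo,hi,.5);P=proj(f,np.array([[B(x,y,22) for x in xs] for y in(41,43,45)]).reshape(-1,3)).astype(np.float32)
    v=cv2.remap(g.astype(np.float32),P[:,0].reshape(3,-1),P[:,1].reshape(3,-1),1).mean(0);print(dict(zip(xs.tolist(),v.astype(int).tolist())))
for y,z,lo,hi in((33,26,28,41),(31.5,26,28,41),(33,26,90,115),(34,26,90,115),(35,26,90,115)):
    xs=np.arange(lo,hi,1.);P=proj(f,np.array([B(x,y,z) for x in xs])).astype(np.float32)
    print(y,dict(zip(xs.astype(int).tolist(),cv2.remap(g.astype(np.float32),P[:,:1],P[:,1:],1)[:,0].astype(int).tolist())))
E
```

```text
t 12.35 tcp [0.5863 0.2657 0.0657] base mm [99.7 -1.1] closing deg -3.61 tilt 0.0024 F [ 4.58 -3.29 -0.6 ] T [-0.79 -0.57 -0.04] open 0.036020552661658115 grip 30.012908298522234 j [-0.78  0.63  0.41  1.78 -0.34  0.79 -0.27]
{-8.0: 174, -7.5: 175, -7.0: 176, -6.5: 177, -6.0: 170, -5.5: 160, -5.0: 151, -4.5: 142, -4.0: 132, -3.5: 123, -3.0: 114, -2.5: 105, -2.0: 98, -1.5: 126, -1.0: 158, -0.5: 188, 0.0: 220, 0.5: 235, 1.0: 237, 1.5: 239, 2.0: 241, 2.5: 243, 3.0: 242, 3.5: 242, 4.0: 241, 4.5: 241, 5.0: 240, 5.5: 240}
{152.0: 223, 152.5: 218, 153.0: 220, 153.5: 224, 154.0: 228, 154.5: 232, 155.0: 236, 155.5: 238, 156.0: 240, 156.5: 242, 157.0: 243, 157.5: 235, 158.0: 225, 158.5: 217, 159.0: 209, 159.5: 201, 160.0: 193, 160.5: 185, 161.0: 178, 161.5: 173, 162.0: 174, 162.5: 176, 163.0: 178, 163.5: 179, 164.0: 179, 164.5: 178, 165.0: 177, 165.5: 176}
33 {28: 111, 29: 111, 30: 117, 31: 124, 32: 154, 33: 200, 34: 220, 35: 210, 36: 199, 37: 187, 38: 175, 39: 174, 40: 173}
31.5 {28: 113, 29: 112, 30: 122, 31: 136, 32: 161, 33: 197, 34: 216, 35: 207, 36: 199, 37: 188, 38: 178, 39: 176, 40: 174}
33 {90: 177, 91: 179, 92: 179, 93: 179, 94: 179, 95: 180, 96: 179, 97: 178, 98: 175, 99: 171, 100: 165, 101: 157, 102: 151, 103: 156, 104: 161, 105: 162, 106: 164, 107: 168, 108: 173, 109: 175, 110: 176, 111: 176, 112: 176, 113: 176, 114: 176}
34 {90: 166, 91: 170, 92: 172, 93: 174, 94: 173, 95: 172, 96: 171, 97: 168, 98: 166, 99: 161, 100: 155, 101: 145, 102: 138, 103: 144, 104: 149, 105: 150, 106: 150, 107: 159, 108: 168, 109: 173, 110: 175, 111: 176, 112: 176, 113: 175, 114: 175}
35 {90: 154, 91: 159, 92: 164, 93: 167, 94: 162, 95: 158, 96: 154, 97: 150, 98: 147, 99: 145, 100: 142, 101: 139, 102: 137, 103: 138, 104: 139, 105: 139, 106: 140, 107: 150, 108: 162, 109: 168, 110: 171, 111: 175, 112: 178, 113: 182, 114: 188}
```

View pics/last.png

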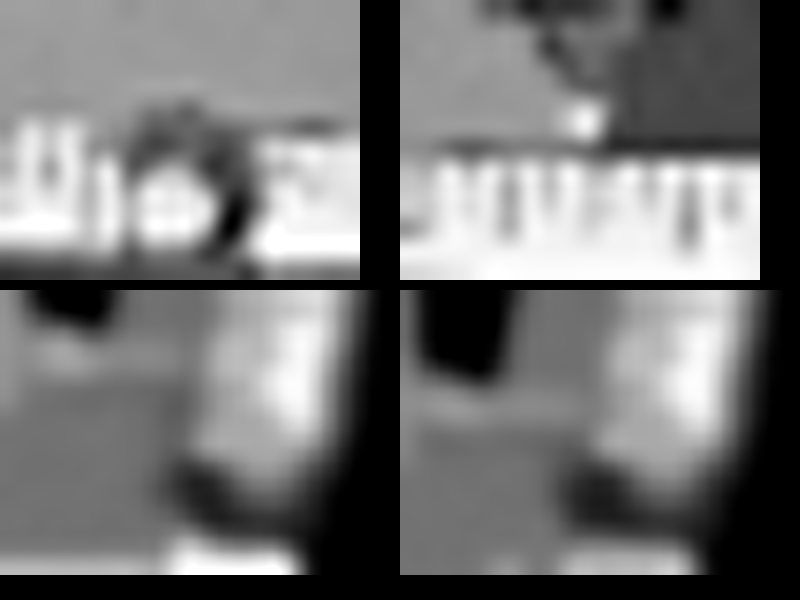

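The left top panel shows the rider tip apex at (185,105). The pointer dot is at (585,120) in the right panel, and in the side panels the pointer bar sits just behind the rider's dark tip. Rail ends in the top view read +1.05 mm on both ends, so I correct for that. Next is an independent check along the rail in the side view.

```bash
python3 - <<'E'
from h import *
b=np.load('base.npz');f=shot('side');g=np.load('a0.npy').astype(np.float32);g1=cv2.imread('pics/side1.png').astype(np.float32).mean(2)
B=lambda x,y,z:np.r_[b['R']@[x/1e3,y/1e3]+b['t'],z/1e3]
def prof(im,y,z,lo,hi,st=1.):
    xs=np.arange(lo,hi,st);P=proj(f,np.array([B(x,y,z) for x in xs])).astype(np.float32)
    return dict(zip(xs.tolist(),cv2.remap(im,P[:,:1],P[:,1:],1)[:,0].astype(int).tolist()))
for n,im in(('a0',g),('start',g1)):
  for y in(40,43,46):
    print(n,y,'rider',prof(im,y,22,92,122,1.5));print(n,y,'far',prof(im,y,22,150,172,1.5))
# rail side edges at x=130 to get y bias
for x in(85,130):
    ys=np.arange(28,60,1.);P=proj(f,np.array([B(x,y,22) for y in ys])).astype(np.float32);print(x,dict(zip(ys.tolist(),cv2.remap(g1,P[:,:1],P[:,1:],1)[:,0].astype(int).tolist())))
E
```

```text
a0 40 rider {92.0: 164, 93.5: 158, 95.0: 151, 96.5: 139, 98.0: 127, 99.5: 115, 101.0: 104, 102.5: 95, 104.0: 90, 105.5: 88, 107.0: 102, 108.5: 122, 110.0: 152, 111.5: 182, 113.0: 212, 114.5: 231, 116.0: 246, 117.5: 250, 119.0: 253, 120.5: 253}
a0 40 far {150.0: 251, 151.5: 252, 153.0: 251, 154.5: 252, 156.0: 253, 157.5: 254, 159.0: 254, 160.5: 253, 162.0: 244, 163.5: 226, 165.0: 202, 166.5: 185, 168.0: 182, 169.5: 185, 171.0: 191}
a0 43 rider {92.0: 164, 93.5: 159, 95.0: 152, 96.5: 144, 98.0: 133, 99.5: 123, 101.0: 113, 102.5: 103, 104.0: 96, 105.5: 96, 107.0: 105, 108.5: 130, 110.0: 161, 111.5: 193, 113.0: 223, 114.5: 239, 116.0: 251, 117.5: 253, 119.0: 255, 120.5: 254}
a0 43 far {150.0: 254, 151.5: 254, 153.0: 254, 154.5: 254, 156.0: 254, 157.5: 254, 159.0: 254, 160.5: 254, 162.0: 241, 163.5: 222, 165.0: 196, 166.5: 184, 168.0: 181, 169.5: 186, 171.0: 193}
a0 46 rider {92.0: 149, 93.5: 139, 95.0: 131, 96.5: 122, 98.0: 115, 99.5: 108, 101.0: 100, 102.5: 94, 104.0: 87, 105.5: 88, 107.0: 94, 108.5: 122, 110.0: 155, 111.5: 194, 113.0: 225, 114.5: 243, 116.0: 250, 117.5: 252, 119.0: 252
[... 1532 characters left out ...]
186}
85 {28.0: 211, 29.0: 211, 30.0: 212, 31.0: 213, 32.0: 218, 33.0: 223, 34.0: 230, 35.0: 237, 36.0: 240, 37.0: 244, 38.0: 245, 39.0: 247, 40.0: 248, 41.0: 250, 42.0: 251, 43.0: 253, 44.0: 254, 45.0: 254, 46.0: 254, 47.0: 240, 48.0: 223, 49.0: 179, 50.0: 135, 51.0: 109, 52.0: 88, 53.0: 85, 54.0: 85, 55.0: 88, 56.0: 90, 57.0: 92, 58.0: 93, 59.0: 93}
130 {28.0: 214, 29.0: 215, 30.0: 214, 31.0: 219, 32.0: 225, 33.0: 234, 34.0: 241, 35.0: 245, 36.0: 245, 37.0: 244, 38.0: 246, 39.0: 249, 40.0: 251, 41.0: 254, 42.0: 254, 43.0: 254, 44.0: 254, 45.0: 255, 46.0: 255, 47.0: 242, 48.0: 223, 49.0: 172, 50.0: 129, 51.0: 99, 52.0: 80, 53.0: 72, 54.0: 73, 55.0: 77, 56.0: 81, 57.0: 84, 58.0: 84, 59.0: 83}
```

```bash
python3 - <<'E'
from h import *
b=np.load('base.npz');f=shot('side');g1=cv2.imread('pics/side1.png').astype(np.float32).mean(2)
B=lambda x,y,z:np.r_[b['R']@[x/1e3,y/1e3]+b['t'],z/1e3]
def prof(im,y,z,lo,hi,st=1.):
    xs=np.arange(lo,hi,st);P=proj(f,np.array([B(x,y,z) for x in xs])).astype(np.float32)
    print(y,z,dict(zip(xs.tolist(),cv2.remap(im,P[:,:1],P[:,1:],1)[:,0].astype(int).tolist())))
for y in(-60,0,30): prof(g1,y,10,164,190)
for y in(-10,0,8): prof(g1,y,82,8,22);prof(g1,y,82,40,58)
print(proj(f,[B(170,0,10),B(170,0,0),B(47,0,82),B(158,43,22),B(158,43,10)]).round(1))
prof(g1,43,22,-14,8)
E
```

```text
-60 10 {164.0: 214, 165.0: 214, 166.0: 214, 167.0: 214, 168.0: 211, 169.0: 208, 170.0: 205, 171.0: 195, 172.0: 184, 173.0: 170, 174.0: 157, 175.0: 143, 176.0: 128, 177.0: 114, 178.0: 104, 179.0: 95, 180.0: 87, 181.0: 80, 182.0: 74, 183.0: 73, 184.0: 71, 185.0: 71, 186.0: 71, 187.0: 71, 188.0: 70, 189.0: 69}
0 10 {164.0: 210, 165.0: 210, 166.0: 210, 167.0: 210, 168.0: 211, 169.0: 211, 170.0: 206, 171.0: 200, 172.0: 191, 173.0: 179, 174.0: 166, 175.0: 151, 176.0: 135, 177.0: 122, 178.0: 107, 179.0: 95, 180.0: 84, 181.0: 76, 182.0: 73, 183.0: 70, 184.0: 69, 185.0: 68, 186.0: 68, 187.0: 68, 188.0: 68, 189.0: 68}
30 10 {164.0: 211, 165.0: 211, 166.0: 211, 167.0: 211, 168.0: 210, 169.0: 208, 170.0: 205, 171.0: 199, 172.0: 192, 173.0: 178, 174.0: 163, 175.0: 149, 176.0: 135, 177.0: 121, 178.0: 108, 179.0: 95, 180.0: 92, 181.0: 89, 182.0: 89, 183.0: 91, 184.0: 93, 185.0: 94, 186.0: 95, 187.0: 92, 188.0: 90, 189.0: 87}
-10 82 {8.0: 174, 9.0: 174, 10.0: 174, 11.0: 175, 12.0: 176, 13.0: 176, 14.0: 179, 15.0: 182, 16.0: 185, 17.0: 195, 18.0: 208, 19.0: 222, 20.0: 234, 21.0: 240}
-10 82 {40.0: 25
[... 535 characters left out ...]
 202, 57.0: 189}
8 82 {8.0: 192, 9.0: 202, 10.0: 214, 11.0: 223, 12.0: 229, 13.0: 233, 14.0: 236, 15.0: 237, 16.0: 238, 17.0: 240, 18.0: 242, 19.0: 245, 20.0: 249, 21.0: 251}
8 82 {40.0: 255, 41.0: 255, 42.0: 255, 43.0: 255, 44.0: 255, 45.0: 255, 46.0: 255, 47.0: 254, 48.0: 254, 49.0: 254, 50.0: 252, 51.0: 248, 52.0: 243, 53.0: 237, 54.0: 223, 55.0: 210, 56.0: 198, 57.0: 192}
[[290.6 295.4]
 [290.7 299.5]
 [301.1 219.8]
 [316.2 287.8]
 [316.2 292.8]]
43 22 {-14.0: 209, -13.0: 209, -12.0: 209, -11.0: 209, -10.0: 210, -9.0: 210, -8.0: 209, -7.0: 209, -6.0: 209, -5.0: 214, -4.0: 219, -3.0: 224, -2.0: 231, -1.0: 238, 0.0: 246, 1.0: 251, 2.0: 252, 3.0: 253, 4.0: 255, 5.0: 255, 6.0: 255, 7.0: 255}
```

Combining the rail-referenced measurements gives pointer start x ≈ 32.4 and rider tip x ≈ 101.3, a draw of 68.9 mm. The arm is now at 67.8, so draw 1 mm more and hold.

Request:
send_rows([
  {"slide": [0.0, 0.1, 0], "yaw": 0, "hand": 0},
  {"slide": [0, 0, 0], "yaw": 0, "hand": 0},
  {"slide": [0, 0, 0], "yaw": 0, "hand": 0},
  {"slide": [0, 0, 0], "yaw": 0, "hand": 0},
])

```text
time: 13.4
tool_pos: [0.5864, 0.2664, 0.0657]
orientation: [0.001, 0.729, 0.684, 0.001]
ft_force: [4.7, -4.7, -0.5]
opening: 0.0363
grasp_force: 30.0
```

```bash
python3 st.py; python3 avg.py a4.npy; python3 - <<'E'
import numpy as np
a=np.load('a3.npy');b=np.load('a4.npy')
print(b[255:268,308:320].astype(int)); print((b-a)[255:268,308:320].round().astype(int))
E
```

```text
t 13.4 tcp [0.5864 0.2664 0.0657] base mm [100.4  -1.1] closing deg -3.62 tilt 0.0024 F [ 4.68 -4.67 -0.55] T [-0.82 -0.61 -0.04] open 0.03630603052509384 grip 30.012773238122463 j [-0.78  0.64  0.41  1.78 -0.34  0.8  -0.27]
[[ 32  68 109 126 130 131 131 131 140 160 174 176]
 [ 37  75 112 127 131 131 131 132 145 166 176 177]
 [ 60  89 117 129 132 131 131 132 146 166 175 177]
 [ 96 113 130 136 137 135 133 133 142 156 165 174]
 [132 137 142 144 143 142 139 136 142 155 164 172]
 [147 144 143 144 143 144 141 138 145 157 164 166]
 [141 136 133 133 133 133 134 137 151 163 165 166]
 [132 130 128 127 125 121 120 128 148 161 164 165]
 [130 131 130 129 124 116 109 106 117 131 144 156]
 [130 131 130 130 124 113 100  89  88  98 119 137]
 [131 132 131 128 123 109  92  83  80  86 103 119]
 [131 132 130 131 127 113  93  82  77  82  92 102]
 [131 131 131 132 129 121 101  89  85  84  85  89]]
[[  1  -1   1  -1   0   0   0  -1   0   0   0   1]
 [ -4  -1  -1  -1   1   1   0   0   1  -2   0   0]
 [ -8  -2  -1  -1   0   0   0   0   2   1   1  -1]
 [-14  -6  -3  -2  -1  -2  -2   0  -1   0   1   0]
 [ -9  -4  -1  -1  -1  -1  -2  -2  -1   0   0   0]
 [  0   2   1   2   2   3   2   1   2   2   0  -1]
 [  6   4   3   2   4   4   6   3   0  -1   0   1]
 [  2   1   0   0   1   1   3   2  -1  -1   0   0]
 [  0   0   0  -1  -1   0   0   0   0   0   0   0]
 [ -1  -1  -1   0   0   2   1   0   0   0   1   0]
 [  0   2   0  -1  -1   2   2   1   0   0   0   1]
 [  1   1   1   1   1   1   1   1   0   1   1   2]
 [  0   0   0   1  -2   1   0  -1  -1   1   1  -1]]
```

Request:
send_rows([
  {"slide": [0.0, 0.04, 0], "yaw": 0, "hand": 0},
  {"slide": [0, 0, 0], "yaw": 0, "hand": 0},
  {"slide": [0, 0, 0], "yaw": 0, "hand": 0},
  {"slide": [0, 0, 0], "yaw": 0, "hand": 0},
])

```text
time: 14.3
tool_pos: [0.5864, 0.2666, 0.0658]
orientation: [0.001, 0.729, 0.684, 0.001]
ft_force: [4.3, -3.3, -0.0]
opening: 0.0361
grasp_force: 30.0
```

```bash
python3 st.py; python3 -c "
from h import *
print(workorder.sign_off())"
```

```text
t 14.3 tcp [0.5864 0.2666 0.0658] base mm [100.6  -1.1] closing deg -3.63 tilt 0.0024 F [ 4.27 -3.34 -0.01] T [-0.86 -0.61 -0.  ] open 0.03609634598307311 grip 30.01269221305847 j [-0.78  0.64  0.41  1.78 -0.34  0.8  -0.27]
the job is handed in; nothing more can be done
None
```

I handed the job in with the transport bolt at its end stop and the head gripped with the button pressed, the arm drawn out about 68.7 mm; that the pointer is at the rider tip is my camera estimate, good to about 1 mm, and I could not confirm it in a final view because the arm hid the rider from above.

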